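Put the red spice tin in the storage box and snap the lid shut

ROBOT

A 6-joint arm with a two-finger parallel gripper is mounted at the origin on the work surface. World frame = base frame: x ahead of the robot, y to its left, z up, the work surface at z = 0. Lengths are in m, angles in rad, forces in N, time in s.
With the tool pointing down it reaches from about 0.35 to 0.875 m from the base axis. Payload 4.2 kg.
Tool frame: the origin (TCP) lies between the finger pads; the fingertips stand 8 mm ahead of it and the grasp point (between the pads) lies 11 mm behind it; z points along the fingers, y is the line along which they close (so a half turn about z gives the same grasp; the last joint's range is limited). The gripper opens to 85 mm and grips with 20 to 120 N. Pads are 22 mm wide; open, the fingers measure 114 mm over their backs; the gripper's body (76 mm by 85 mm) begins 54 mm behind the grasp point. The pads swing forward as they close: fully open they stand 13 mm farther back than shut.
Start: joints at [1.436, 0.385, 0.008, 0, -1.194, -0.259], TCP at [0.24, 0.577, 0.239] pointing down, gripper open.
Joint ranges: [-3.14, 3.14], [-1.21, 2.06], [-1.07, 1.41], [-3.16, 2.05], [-2.99, -0.16], [-3.1, 3.1]. Speed limits (rad/s): [2.79, 2.79, 3.14, 3.14, 3.14, 3.14].

INTERFACE

Orientations are given as a unit quaternion [w, x, y, z].
In Python, from station import get_obs, capture, camera_model, finish_job gives the robot as it stands. The module is installed in compiled form; this text tells all that it offers.
- The arm moves only by the tool step_arm, never from a script. Its argument "series" is a list of rows, each an object with "linear": the shift along the tool's x, y, z in cm, a list of three; "dr": the turn, a rotation vector about the tool's x, y, z in rad, a list of three; "claw": the gripper command: -1 is fully open, 1 is shut, values between are in proportion. A call has exactly 10 rows; each row is the pose to reach, as a shift and turn from the pose commanded when the call began, along the tool's axes at that moment; what a row does not reach only later rows make up. A row lasts 1/8 s, in which the tool goes at most 62.5 mm and 10.7 degrees, less where a joint would pass 70% of its speed; a pose out of reach is approached as far as the arm can. A call with a gripper value outside its range is refused whole. The fingers move at their own pace and stop on an object; "force" is the grip in N (left out, the last holds). Time passes only in rows, so rows that repeat a pose let the fingers close, or fill a call up. It gives the time, the measured TCP pose, the force, the opening and the grip force at its end, in the units of the state.
- get_obs(): the state, without advancing time (a new reading comes with each control period).
- capture(name): name is "side" or "top"; returns the picture (384x512x3 uint8, red, green, blue); there is no depth.
- camera_model(name): a dict with "vfov" (degrees; the focal length in pixels is half the picture's height over the tangent of half this angle, whatever the lens; pixels are square), "cx", "cy" (the principal point, pixels), "R" (3x3) and "t" (3): a world point X has camera coordinates R X + t. Camera axes: x right, y down, z forward; pixel columns grow to the right and rows downward; lengths in m; the calibration is good to about 2 mm. A picture is of the moment at which its call begins. camera_model takes no time and is no camera call.
- finish_job(): hands the job in; it is judged then, once.
The state is a dict: "clock": time; "joint_positions": joint angles; "joint_vel": joint speeds; "joint_torque": joint torques, N m; "tool_pos": TCP position; "tcp_rot": TCP orientation; "ft_force": force on the tool from outside, world axes, zero at the start; "torque": the same for the moment, N m; "grip_width": finger opening in m; "gripper_force": force on a finger pad.
Only numpy, scipy, OpenCV 4.12 (cv2) and the standard library are available. Lean on these libraries where they do the work, as an engineer would, in place of code of your own. Each camera call takes 0.05 s, during which the arm holds its last target. There are 200 camera calls.

TASK

Lift the red spice tin out of the wire rack and stand it on the wooden board; let go of it there, take it again across its thin way, and set it down gently, upright, in the empty compartment of the white storage box, without dropping it. Then swing the orange lid over and press its free edge down, firmly, but without squashing the box to the bottom of its springy pad, until it clicks under the spring catch and stays fully shut. Leave everything else standing where it is.

Things in the scene. Friction and masses are not known exactly. Their poses are not given: they have to be found in the camera images.
- red_tin_center (a point): centre (half-way up, 35 mm above its foot) of the red flat tin, 64 mm wide (its own x) x 26 mm thick (its own y) x 70 mm tall (z up), 90 g give or take a third, with a white pad on its top. It stands in one of the three stalls of the rack, broad faces 2 mm from the stall's wires, so that there it can be taken only by its narrow sides (64 mm apart)
- rack: low black wire rack, fixed, 90 mm (own x) x 108 mm (own y); origin under its centre. Its floor is 4 mm above the counter; three stalls 33 mm apart along its y, each holding one tin whose width lies along the rack's x; wire loops 48 mm high between them, lips 12 mm high at x = +-37 mm
- board_top (a point): centre of the top of the wooden board, 170 mm (own x) x 150 mm (own y), 12 mm thick, fixed; this point is 12 mm above the counter
- cell (a point): centre of the floor of the box's empty compartment, 72 mm along its own x, 84 mm along its y, walls rising 76 mm above this floor; z up, x points from the lid's hinge to the catch. The tin fits with its width along this x (4 mm to spare each side); along y there is finger room only at its broad faces. A narrow compartment beside the hinge holds two small jars
- caddy: springy grey pad, 34 mm thick, fixed, that carries the white storage box, 114 mm (own x) x 92 mm (own y) x 80 mm tall, walls 4 mm; origin under the pad's centre. The box can only sink straight down into it: about 1.1 mm per newton after the first 2 N, at most 26 mm (about 25 N); it rises again when let go
- lid_hinge (a point): middle of the lid's hinge line, on the box's rim, 80 mm above the box's underside and 74 mm from the compartment's centre; own x points from the hinge to the catch side, the hinge line lies along its y, z up
- lid_edge (a point): point on the outer face of the orange lid, on a black strip, 107 mm from the hinge and 14 mm from the free edge, half-way along: the place to press. The lid is 121 mm (hinge to free edge) x 94 mm x 5 mm, its underside in the plane of the hinge line; own x points along the lid away from the hinge, z out of its outer face (up when shut)
- lid (a joint): lid angle in rad: 0 fully shut and clicked, grows as it opens, stopped at 1.95; at 1.57 it stands upright, beyond that it leans away from the box. Stiff hinge: it stays where it is left; about 1 N at the edge moves it
- caddy_box (a joint): height of the box on its springy pad: 0 at rest, -0.026 m squashed right down
- catch (a joint): steel spring catch on the box's side opposite the hinge, 34 mm wide: 0 at rest, up to 0.006 m pushed outwards by the lid's rib, which meets it from about 0.09 rad. Passing it takes some 12 to 16 N on the black strip; then the lid snaps under it. The box sinks meanwhile, so the edge must be followed down some 8 mm below its shut height; 18 N is enough
- green_tin_center (a point): centre (half-way up, 35 mm above its foot) of the green flat tin, 64 mm wide (its own x) x 26 mm thick (its own y) x 70 mm tall (z up), 90 g give or take a third, with a white pad on its top, a bystander in another stall of the rack
- yellow_tin_center (a point): centre (half-way up, 35 mm above its foot) of the yellow flat tin, 64 mm wide (its own x) x 26 mm thick (its own y) x 70 mm tall (z up), 90 g give or take a third, with a white pad on its top, a bystander in another stall of the rack
- pepper_jar: glass jar with a dark cap, 56 mm across, 85 mm tall, loose bystander; origin under its centre
- oil_bottle: amber bottle, 60 mm across, 200 mm tall, loose bystander; origin under its centre
- herb_jar: green glass jar, 56 mm across, 80 mm tall, loose bystander; origin under its centre
- mug: blue mug, 76 mm across, 85 mm tall, loose bystander; origin under its centre
Things that resemble listed ones, but are neither listed nor needed, are in the scene too. What is shaped like the part that bears green_tin_center but blue is not meant.

How it is judged:
On the way, in this order (a step that is already met when the one before it is completed fails the run):
1. the red tin stands upright on the wooden board, let go (x of red_tin_center in the frame of board_top between -0.085 and 0.085 m and y of red_tin_center in the frame of board_top between -0.075 and 0.075 m and z of red_tin_center in the frame of board_top between 0.03 and 0.04 m and angle between red_tin_center's own z axis and vertical below 0.1 rad and contact force between the fingers and red_tin below 0.2 N), for 0.2 s.
2. the red tin stands upright on the floor of the empty compartment, let go, the lid still open (x of red_tin_center in the frame of cell between -0.01 and 0.01 m and y of red_tin_center in the frame of cell between -0.032 and 0.032 m and z of red_tin_center in the frame of cell between 0.028 and 0.041 m and angle between red_tin_center's own z axis and vertical below 0.15 rad and contact force between the fingers and red_tin below 0.2 N and value of joint lid above 0.5 rad), for 0.2 s.
At the end, for the whole second after the job is handed in: The red tin stands in the compartment (within 10 mm along and 32 mm across of its centre, on its floor, tilted less than 0.15 rad), at rest; the lid is clicked shut (under 0.025 rad) and stays so; the two other tins, jars, bottle and mug stand within 30 mm of where they were (x of red_tin_center in the frame of cell between -0.01 and 0.01 m and y of red_tin_center in the frame of cell between -0.032 and 0.032 m and z of red_tin_center in the frame of cell between 0.028 and 0.041 m and angle between red_tin_center's own z axis and vertical below 0.15 rad and value of joint lid below 0.025 rad and linear speed of red_tin below 0.03 m/s and distance of each of green_tin_center, yellow_tin_center, pepper_jar, oil_bottle, herb_jar, mug from where it was at the start of the episode below 0.03 m and angle between each of green_tin_center, yellow_tin_center, pepper_jar, oil_bottle, herb_jar, mug's own z axis and vertical below 0.2 rad); the robot touches nothing.
It fails at once if the box is squashed to the bottom of its springy pad (sunk more than 24.5 mm, over 24 N) (value of joint caddy_box below -0.0245 m).
It fails at once if the red tin is dropped into the box (moves faster than 0.5 m/s while in or just over the compartment) (linear speed of red_tin above 0.5 m/s and horizontal distance between red_tin_center and cell below 0.035 m and z of red_tin_center in the frame of cell below 0.1 m).
It fails at once if another tin, jar, the bottle or the mug is knocked over or moved by more than 50 mm (distance of any of green_tin_center, yellow_tin_center, pepper_jar, oil_bottle, herb_jar, mug from where it was at the start of the episode above 0.05 m or angle between any of green_tin_center, yellow_tin_center, pepper_jar, oil_bottle, herb_jar, mug's own z axis and vertical above 0.5 rad).
It also fails if it takes over 72 s, if anything falls off the work surface, if the arm or the gripper's body presses on something with over 40 N, if the wrist force passes 120 N, or if a joint passes its speed limit or range.

## Working session

There is one attempt and no reset: what is moved stays moved. The work goes in short steps, Python scripts to look and compute and a tool call to move; the robot and the scene stay as the last step left them, time stands still between calls to the robot, and variables do not carry over. Pictures are saved under pics/ and viewed, at most 13 in all, crops included, and the job is handed in when it is done.

Besides the shell and the picture viewer there is one more tool, called after ">>>" as a command line: name --argument value ..., lists and objects as JSON in quotes. step_arm: Moves the arm, as the interface text tells. Its arguments: {"type":"object","properties":{"series":{"type":"array","items":{"type":"object","properties":{"linear":{"type":"array","items":{"type":"number"}},"dr":{"type":"array","items":{"type":"number"}},"claw":{"type":"number"}}}},"force":{"type":"number"}},"required":["series"]}

```bash
mkdir -p pics; python3 - <<'E'
from station import *
import cv2
for n in("side","top"):
    im=capture(n);cv2.imwrite(f"pics/{n}0.png",cv2.resize(im[:,:,::-1],(800,600),interpolation=cv2.INTER_CUBIC))
    cv2.imwrite(f"pics/raw_{n}0.png",im[:,:,::-1]);print(n,camera_model(n))
print(get_obs())
E
```

```text
side {'vfov': 52.043753144046946, 'cx': 258.1847253329258, 'cy': 187.5633478877957, 'R': array([[ 0.97634126, -0.21576066,  0.01432043],
       [-0.16340139, -0.77954206, -0.60466037],
       [ 0.1416253 ,  0.58801489, -0.79635467]]), 't': array([-0.61224544,  0.13644842,  0.86099886])}
top {'vfov': 50.38537009349095, 'cx': 256.097193039946, 'cy': 191.90512690487608, 'R': array([[-0.00228037, -0.99937804,  0.03519001],
       [-0.98244473, -0.00432542, -0.18650376],
       [ 0.18653997, -0.03499754, -0.98182382]]), 't': array([-0.02168455,  0.61112624,  0.84776271])}
{'clock': 0.1, 'joint_positions': array([ 1.43559209e+00,  3.85461542e-01,  6.73451966e-03, -4.08732230e-04,
       -1.19400807e+00, -2.58582675e-01]), 'joint_vel': array([-0.00060293, -0.00036225,  0.0046561 ,  0.00185932, -0.00102641,
       -0.00063432]), 'joint_torque': array([-4.03975209e-04, -3.93317699e+01,  1.88930154e+01,  4.19802144e+00,
       -2.55031671e-03,  4.30226734e-06]), 'tool_pos': array([0.2396094 , 0.57668409, 0.23833485]), 'tcp_rot': array([ 9.79250352e-04,  9.80663796e-01, -1.95697582e-01, -1.29833168e-04]), 'ft_force': array([ 0.30646113, -0.44143934,  0.20441366]), 'torque': array([-0.00409258,  0.04405702,  0.01743136]), 'gripper_force': 0.0, 'grip_width': 0.08522479432196095}
```

View pics/side0.png

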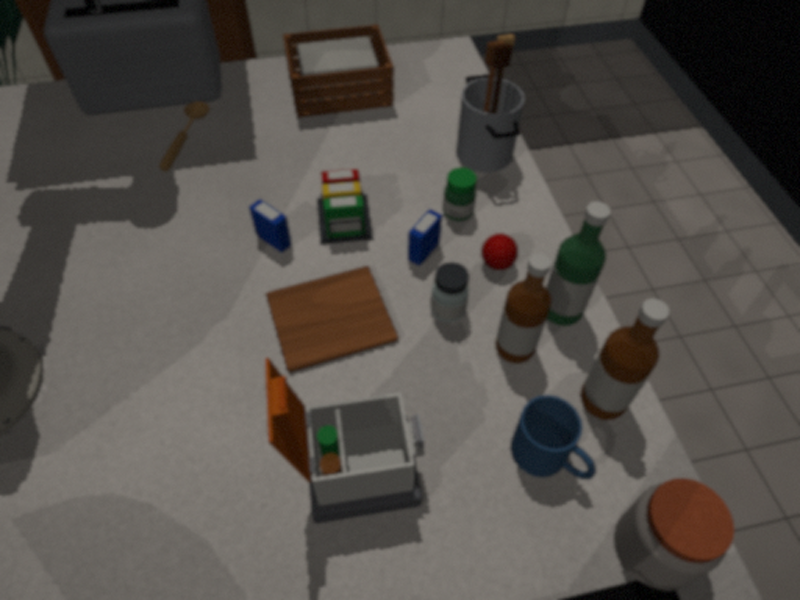

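View pics/top0.png

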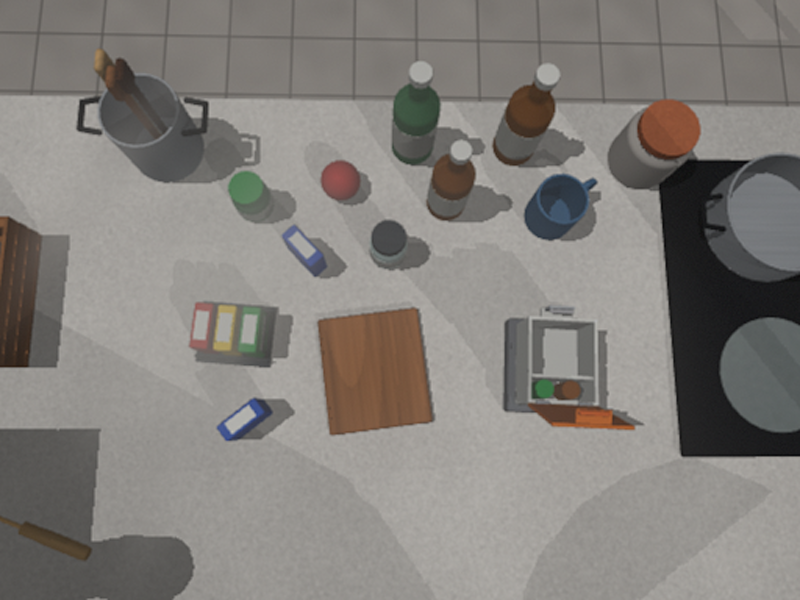

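```bash
cat > h.py <<'E'
import numpy as np,cv2
from station import *
def cam(n):
    m=camera_model(n);return 192/np.tan(np.radians(m['vfov'])/2),m['cx'],m['cy'],np.array(m['R']),np.array(m['t'])
def ray(n,p):
    f,cx,cy,R,t=cam(n);d=R.T@np.array([(p[0]-cx)/f,(p[1]-cy)/f,1]);return -R.T@t,d
def atz(n,p,z):
    c,d=ray(n,p);return c+d*(z-c[2])/d[2]
def proj(n,X):
    f,cx,cy,R,t=cam(n);q=R@np.asarray(X)+t;return np.array([cx+f*q[0]/q[2],cy+f*q[1]/q[2]])
def tri(p1,p2):
    c1,d1=ray("top",p1);c2,d2=ray("side",p2)
    s=np.linalg.lstsq(np.stack([d1,-d2],1),c2-c1,rcond=None)[0]
    a,b=c1+s[0]*d1,c2+s[1]*d2;return (a+b)/2,np.linalg.norm(a-b)
def crop(im,x,y,w,h,W,H):
    c=im[y:y+h,x:x+w];return cv2.resize(cv2.convertScaleAbs(c,alpha=1.4),(W,H),interpolation=cv2.INTER_CUBIC)
E
python3 - <<'E'
from h import *
T=cv2.imread("pics/raw_top0.png");S=cv2.imread("pics/raw_side0.png")
# rows: rack (260 high), box (340 high)
a=np.hstack([crop(T,115,185,80,52,400,260),crop(S,195,100,80,52,400,260)])
b=np.hstack([crop(T,318,193,100,85,400,340),crop(S,165,225,125,106,400,340)])
cv2.imwrite("pics/c1.png",np.vstack([a,b]))
s=1.5625
for p in[(319,320),(417,309),(432,421),(331,433)]: print(atz("top",np.array(p)/s,.012).round(3))
print("side board")
for p in[(267,296),(369,269),(397,342),(291,368)]: print(atz("side",np.array(p)/s,.012).round(3))
E
```

```text
[0.589 0.097 0.012]
[ 0.606 -0.048  0.012]
[ 0.442 -0.068  0.012]
[0.425 0.077 0.012]
side board
[0.426 0.071 0.012]
[0.59  0.092 0.012]
[ 0.605 -0.054  0.012]
[ 0.448 -0.065  0.012]
```

View pics/c1.png

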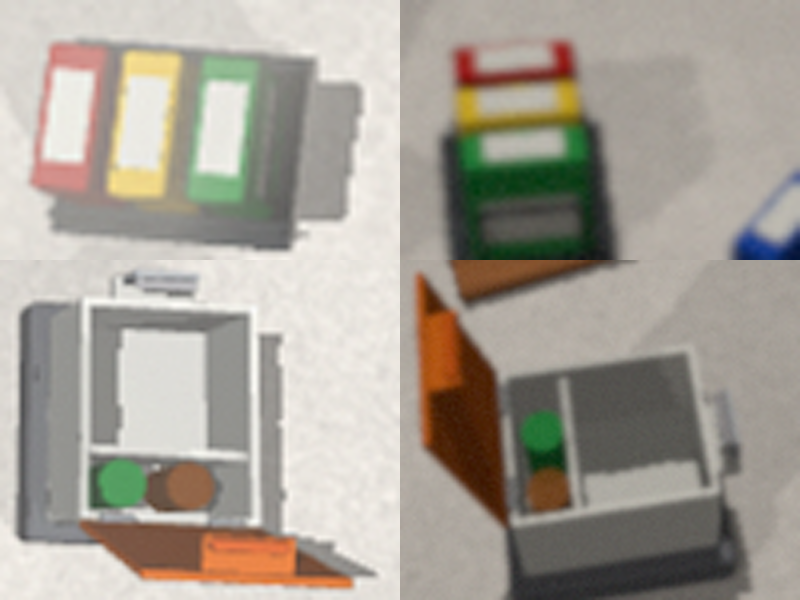

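```bash
python3 - <<'E'
from h import *
r=lambda x,y:(115+x/5,185+y/5); b=lambda x,y:(318+x/4,193+(y-260)/4)
rs=lambda x,y:(195+(x-400)/5,100+y/5); bs=lambda x,y:(165+(x-400)/3.2,225+(y-260)/3.2)
for n,P in dict(red=[(54,66),(96,68),(85,165),(42,162)],yel=[(128,76),(168,78),(160,172),(117,170)],gr=[(203,80),(243,80),(234,175),(197,173)]).items():
    q=np.array([atz("top",r(*p),.074) for p in P]);print(n,q.round(4).tolist(),q.mean(0).round(4))
for n,P in dict(red=[(475,45),(552,43),(555,70),(478,73)],gr=[(481,130),(562,128),(566,160),(484,162)]).items():
    q=np.array([atz("side",rs(*p),.074) for p in P]);print("side",n,q.mean(0).round(4))
print("rim top");
q=np.array([atz("top",b(*p),.114) for p in[(82,302),(258,297),(262,518),(78,520)]]);print(q.round(4),q.mean(0))
print("rim side")
q=np.array([atz("side",bs(*p),.114) for p in[(505,378),(692,348),(720,492),(512,524)]]);print(q.round(4),q.mean(0))
print("floor", [atz("top",b(*p),.038).round(4) for p in[(122,330),(208,330),(208,452),(118,452)]])
print("lid top edge",[tri(b(*p),bs(*s)) for p,s in[((142,574),(425,447)),((352,583),(417,272))]])
for n in("top","side"): c,d=ray(n,(0,0));print(n,c)
s=1.5625
for n,p,z in[("pepper",(388,238),.085),("mug",(565,200),.085),("oil",(460,152),.2),("herb",(246,187),.08),("blue1",(303,245),.07),("blue2",(244,415),.07)]: print(n,atz("top",np.array(p)/s,z).round(3))
E
```

```text
red [[0.5931, 0.2596, 0.074], [0.5923, 0.2417, 0.074], [0.5504, 0.2441, 0.074], [0.5516, 0.2623, 0.074]] [0.5718 0.2519 0.074 ]
yel [[0.5889, 0.2279, 0.074], [0.588, 0.2108, 0.074], [0.5474, 0.2123, 0.074], [0.5482, 0.2305, 0.074]] [0.5681 0.2204 0.074 ]
gr [[0.5872, 0.1958, 0.074], [0.5873, 0.1788, 0.074], [0.5462, 0.1809, 0.074], [0.547, 0.1966, 0.074]] [0.5669 0.188  0.074 ]
side red [0.574  0.2533 0.074 ]
side gr [0.568  0.1884 0.074 ]
rim top
[[ 0.5767 -0.1907  0.114 ]
 [ 0.5796 -0.2836  0.114 ]
 [ 0.4655 -0.2787  0.114 ]
 [ 0.4646 -0.1842  0.114 ]] [ 0.52158377 -0.23431357  0.114     ]
rim side
[[ 0.4697 -0.1879  0.114 ]
 [ 0.5794 -0.1915  0.114 ]
 [ 0.5756 -0.2804  0.114 ]
 [ 0.4626 -0.2742  0.114 ]] [ 0.52182713 -0.23349209  0.114     ]
floor [array([ 0.5729, -0.2313,  0.038 ]), array([ 0.5731, -0.2806,  0.038 ]), array([ 0.5041, -0.2768,  0.038 ]), array([ 0.5041, -0.226 ,  0.038 ])]
lid top edge [(array([ 0.42911529, -0.21795295,  0.11070046]), np.float64(0.01712115147974573)), (array([ 0.4418858 , -0.239323  ,  0.32089152]), np.float64(0.013489509608563929))]
top [0.44220667 0.01064192 0.94709404]
side [ 0.49811712 -0.53201135  0.77693304]
pepper [ 0.694 -0.003  0.085]
mug [ 0.753 -0.257  0.085]
oil [ 0.773 -0.091  0.2  ]
herb [0.769 0.198 0.08 ]
blue1 [0.687 0.117 0.07 ]
blue2 [0.451 0.19  0.07 ]
```

```bash
cat >> h.py <<'E'
from scipy.spatial.transform import Rotation as Ro
def plan(pos,ang,pitch=0.):
    "linear cm / dr for tool straight down, tool y at world angle ang; pos = TCP"
    o=get_obs();R0=Ro.from_quat(o['tcp_rot'],scalar_first=True)
    y=np.array([np.cos(ang),np.sin(ang),0]);z=np.array([0,0,-1.])
    R1=Ro.from_matrix(np.stack([np.cross(y,z),y,z],1))
    d=np.asarray(pos)-o['tool_pos']
    print("lin",(100*R0.inv().apply(d)).round(2),"dr",(R0.inv()*R1).as_rotvec().round(3),"dist",np.linalg.norm(d).round(3),
     "| pos",o['tool_pos'].round(4),"t",round(o['clock'],2),"j",o['joint_positions'].round(2),"F",o['ft_force'].round(1))
E
python3 - <<'E'
from h import *
b=lambda x,y:(318+x/4,193+(y-260)/4);bs=lambda x,y:(165+(x-400)/3.2,225+(y-260)/3.2)
print("lid free edge",[tri(b(*p),bs(*s)) for p,s in[((142,574),(417,272)),((352,583),(425,447))]])
plan([.5725,.2525,.18],-3.206)
E
```

```text
lid free edge [(array([ 0.43872344, -0.18305067,  0.23392015]), np.float64(0.0009381064586195303)), (array([ 0.43441918, -0.27582061,  0.23153354]), np.float64(0.000500747897586253))]
lin [43.18 17.15  5.87] dr [ 2.000e-03 -1.000e-03  1.241e+00] dist 0.468 | pos [0.2396 0.5767 0.2383] t 0.1 j [ 1.44  0.39  0.01 -0.   -1.19 -0.26] F [ 0.3 -0.4  0.2]
```

>>> step_arm --series '[{"linear":[5,2,0.5],"dr":[0,0,0.15],"claw":-1},{"linear":[10,4,1],"dr":[0,0,0.3],"claw":-1},{"linear":[15,6,1.5],"dr":[0,0,0.45],"claw":-1},{"linear":[20,8,2],"dr":[0,0,0.6],"claw":-1},{"linear":[25,10,3],"dr":[0,0,0.75],"claw":-1},{"linear":[30,12,4],"dr":[0,0,0.9],"claw":-1},{"linear":[35,14,5],"dr":[0,0,1.05],"claw":-1},{"linear":[40,16,5.5],"dr":[0,0,1.2],"claw":-1},{"linear":[43.2,17.2,5.9],"dr":[0,0,1.241],"claw":-1},{"linear":[43.2,17.2,5.9],"dr":[0,0,1.241],"claw":-1}]'

```text
clock: 1.35
tool_pos: [0.5736, 0.2504, 0.1789]
tcp_rot: [-0.001, -0.683, 0.731, 0.0]
ft_force: [0.2, 0.4, 0.6]
grip_width: 0.0855
gripper_force: 0.0
```

```bash
python3 - <<'E'
from h import *
plan([.5725,.2525,.034],-3.206)
im=capture("top");cv2.imwrite("pics/raw_top1.png",im[:,:,::-1]);S=capture("side")
cv2.imwrite("pics/c2.png",np.hstack([crop(im[:,:,::-1],100,160,100,100,400,400),crop(S[:,:,::-1],180,80,100,100,400,400)]))
E
```

```text
lin [-0.23  0.1  14.49] dr [ 0.002 -0.001 -0.004] dist 0.145 | pos [0.5736 0.2504 0.1789] t 1.35 j [ 0.67  0.43 -0.07 -0.   -1.07 -0.74] F [0.2 0.4 0.6]
```

View pics/c2.png

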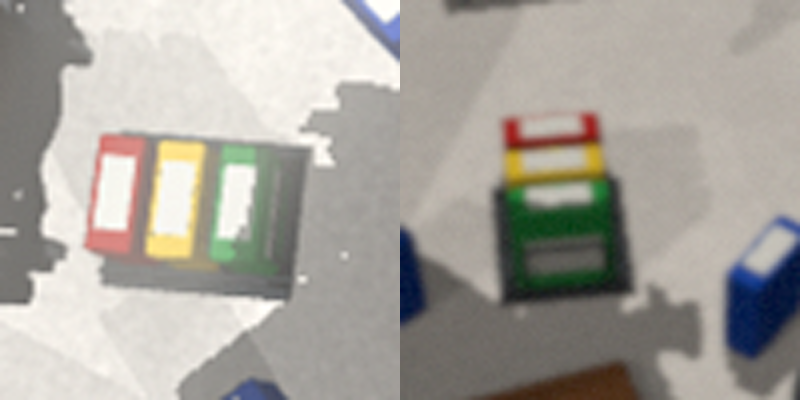

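```bash
python3 - <<'E'
from h import *
a=capture("top");b=capture("side")
cv2.imwrite("pics/c3.png",cv2.convertScaleAbs(np.hstack([cv2.resize(x[:,:,::-1],(400,300),interpolation=cv2.INTER_AREA) for x in(a,b)]),alpha=1.5))
plan([.5725,.2525,.034],-3.206)
E
```

```text
lin [ 0.07 -0.05 14.63] dr [0.    0.    0.002] dist 0.146 | pos [0.5721 0.2533 0.1803] t 1.55 j [ 0.67  0.43 -0.07 -0.   -1.07 -0.74] F [-0.7 -0.7  0.3]
```

View pics/c3.png

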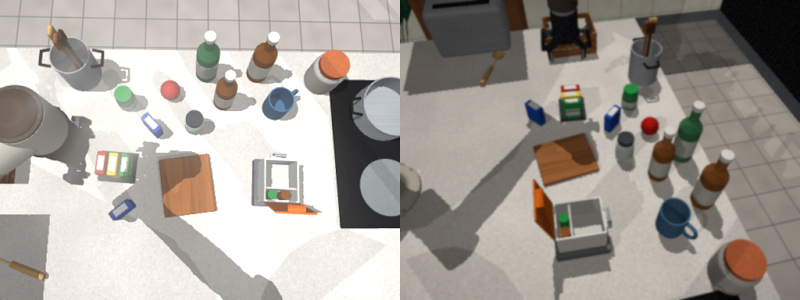

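```bash
python3 - <<'E'
from h import *
p=get_obs()['tool_pos']
for n in("top","side"):
  for d in(0,.06,.25): print(n,d,proj(n,p+[0,0,d]).round(0), "raw; in c3 half:",(proj(n,p+[0,0,d])/1.28).round(0))
a=capture("top");b=capture("side")
cv2.imwrite("pics/c4.png",np.hstack([crop(a[:,:,::-1],0,60,160,200,400,500),crop(b[:,:,::-1],140,0,160,200,400,500)]))
E
```

```text
top 0 [113. 200.] raw; in c3 half: [ 88. 156.]
top 0.06 [102. 194.] raw; in c3 half: [ 80. 151.]
top 0.25 [ 53. 167.] raw; in c3 half: [ 41. 130.]
side 0 [214.  78.] raw; in c3 half: [167.  61.]
side 0.06 [212.  57.] raw; in c3 half: [166.  44.]
side 0.25 [204. -30.] raw; in c3 half: [160. -24.]
```

View pics/c4.png

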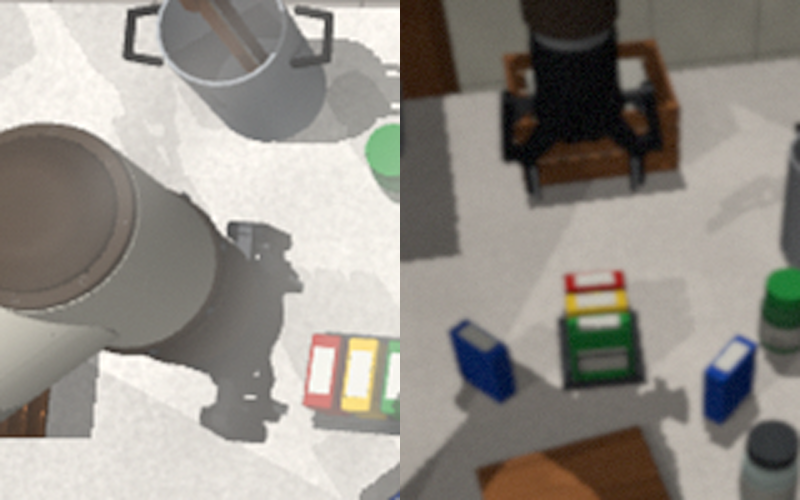

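>>> step_arm --series '[{"linear":[0,0,3],"dr":[0,0,0],"claw":-1},{"linear":[0.05,0,6],"dr":[0,0,0],"claw":-1},{"linear":[0.05,0,9],"dr":[0,0,0],"claw":-1},{"linear":[0.05,0,11],"dr":[0,0,0],"claw":-1},{"linear":[0.05,0,13],"dr":[0,0,0],"claw":-1},{"linear":[0.05,0,14.4],"dr":[0,0,0],"claw":-1},{"linear":[0.05,0,14.6],"dr":[0,0,0],"claw":-1},{"linear":[0.05,0,14.6],"dr":[0,0,0],"claw":0},{"linear":[0.05,0,14.6],"dr":[0,0,0],"claw":0.5},{"linear":[0.05,0,14.6],"dr":[0,0,0],"claw":1}]' --force 30

```text
clock: 2.9
tool_pos: [0.5732, 0.2524, 0.0353]
tcp_rot: [0.001, -0.684, 0.729, -0.0]
ft_force: [-1.3, 0.8, 2.6]
grip_width: 0.0637
gripper_force: 34.3
```

>>> step_arm --series '[{"linear":[0,0,0],"dr":[0,0,0],"claw":1},{"linear":[0,0,0],"dr":[0,0,0],"claw":1},{"linear":[0,0,0],"dr":[0,0,0],"claw":1},{"linear":[0,0,0],"dr":[0,0,0],"claw":1},{"linear":[0,0,-1],"dr":[0,0,0],"claw":1},{"linear":[0,0,-3],"dr":[0,0,0],"claw":1},{"linear":[0,0,-5],"dr":[0,0,0],"claw":1},{"linear":[0,0,-7],"dr":[0,0,0],"claw":1},{"linear":[0,0,-9],"dr":[0,0,0],"claw":1},{"linear":[0,0,-10],"dr":[0,0,0],"claw":1}]'

```text
clock: 4.15
tool_pos: [0.5728, 0.2521, 0.1354]
tcp_rot: [0.001, -0.684, 0.729, -0.0]
ft_force: [-0.0, 0.7, -0.2]
grip_width: 0.0637
gripper_force: 34.1
```

```bash
python3 - <<'E'
from h import *
print(get_obs()['grip_width'],get_obs()['gripper_force'])
plan([.5175,.02,.134],-3.206)
E
```

```text
0.06374187037035964 34.132781624794006
lin [23.51  4.04  0.12] dr [-0.001  0.001  0.   ] dist 0.239 | pos [0.5728 0.2521 0.1354] t 4.15 j [ 0.67  0.47 -0.13  0.   -0.97 -0.74] F [-0.   0.7 -0.2]
```

>>> step_arm --series '[{"linear":[2,0.3,0],"dr":[0,0,0],"claw":1},{"linear":[5,0.9,0],"dr":[0,0,0],"claw":1},{"linear":[9,1.6,0],"dr":[0,0,0],"claw":1},{"linear":[13,2.3,0],"dr":[0,0,0],"claw":1},{"linear":[17,3,0],"dr":[0,0,0],"claw":1},{"linear":[20.5,3.6,0],"dr":[0,0,0],"claw":1},{"linear":[22.7,3.9,0.1],"dr":[0,0,0],"claw":1},{"linear":[23.5,4,0.1],"dr":[0,0,0],"claw":1},{"linear":[23.5,4,0.1],"dr":[0,0,0],"claw":1},{"linear":[23.5,4,0.1],"dr":[0,0,0],"claw":1}]'

```text
clock: 5.4
tool_pos: [0.5182, 0.0209, 0.1333]
tcp_rot: [0.0, -0.684, 0.729, -0.0]
ft_force: [0.4, 0.5, -1.7]
grip_width: 0.0637
gripper_force: 34.1
```

```bash
python3 - <<'E'
from h import *
plan([.5175,.02,.044],-3.206)
E
```

```text
lin [0.09 0.06 8.93] dr [-0.     0.     0.001] dist 0.089 | pos [0.5182 0.0209 0.1333] t 5.4 j [ 0.35  0.31 -0.4  -0.   -0.86 -0.42] F [ 0.4  0.5 -1.7]
```

>>> step_arm --series '[{"linear":[0,0,1.5],"dr":[0,0,0],"claw":1},{"linear":[0,0,3.5],"dr":[0,0,0],"claw":1},{"linear":[0,0,5.5],"dr":[0,0,0],"claw":1},{"linear":[0,0,7],"dr":[0,0,0],"claw":1},{"linear":[0,0,8],"dr":[0,0,0],"claw":1},{"linear":[0,0,8.5],"dr":[0,0,0],"claw":1},{"linear":[0,0,8.8],"dr":[0,0,0],"claw":1},{"linear":[0,0,8.9],"dr":[0,0,0],"claw":1},{"linear":[0,0,8.9],"dr":[0,0,0],"claw":1},{"linear":[0,0,8.9],"dr":[0,0,0],"claw":1}]'

```text
clock: 6.65
tool_pos: [0.518, 0.0202, 0.0447]
tcp_rot: [0.0, -0.684, 0.729, -0.0]
ft_force: [-0.1, -0.3, -0.4]
grip_width: 0.0636
gripper_force: 34.1
```

>>> step_arm --series '[{"linear":[0,0,0.05],"dr":[0,0,0],"claw":1},{"linear":[0,0,0.1],"dr":[0,0,0],"claw":1},{"linear":[0,0,0.15],"dr":[0,0,0],"claw":1},{"linear":[0,0,0.18],"dr":[0,0,0],"claw":1},{"linear":[0,0,0.18],"dr":[0,0,0],"claw":1},{"linear":[0,0,0.18],"dr":[0,0,0],"claw":1},{"linear":[0,0,0.18],"dr":[0,0,0],"claw":1},{"linear":[0,0,0.18],"dr":[0,0,0],"claw":1},{"linear":[0,0,0.18],"dr":[0,0,0],"claw":1},{"linear":[0,0,0.18],"dr":[0,0,0],"claw":1}]'

```text
clock: 7.9
tool_pos: [0.5178, 0.0201, 0.0432]
tcp_rot: [0.0, -0.684, 0.729, -0.0]
ft_force: [-1.7, 0.4, 4.7]
grip_width: 0.0639
gripper_force: 34.9
```

>>> step_arm --series '[{"linear":[0,0,0],"dr":[0,0,0],"claw":0},{"linear":[0,0,0],"dr":[0,0,0],"claw":-1},{"linear":[0,0,0],"dr":[0,0,0],"claw":-1},{"linear":[0,0,0],"dr":[0,0,0],"claw":-1},{"linear":[0,0,0],"dr":[0,0,0],"claw":-1},{"linear":[0,0,-2],"dr":[0,0,0],"claw":-1},{"linear":[0,0,-4],"dr":[0,0,0],"claw":-1},{"linear":[0,0,-6],"dr":[0,0,0],"claw":-1},{"linear":[0,0,-8],"dr":[0,0,0],"claw":-1},{"linear":[0,0,-10],"dr":[0,0,0],"claw":-1}]'

```text
clock: 9.15
tool_pos: [0.5176, 0.0201, 0.1431]
tcp_rot: [-0.0, -0.684, 0.729, 0.0]
ft_force: [0.9, 0.1, 0.5]
grip_width: 0.0853
gripper_force: 0.0
```

```bash
python3 - <<'E'
from h import *
plan([.5178,.0201,.133],-3.206-np.pi/2)
T=capture("top");S=capture("side")
T=T[:,:,::-1];S=S[:,:,::-1]
print(proj("top",[.518,.02,.082]),proj("side",[.518,.02,.082]))
cv2.imwrite("pics/c5.png",np.hstack([crop(T,160,150,160,150,400,375),crop(S,160,100,160,150,400,375)]))
E
```

```text
lin [-0.01 -0.02  1.01] dr [ 0.    -0.     1.571] dist 0.01 | pos [0.5176 0.0201 0.1431] t 9.15 j [ 0.35  0.3  -0.39 -0.   -0.88 -0.42] F [0.9 0.1 0.5]
[237.19839296 232.96753893] [209.23086609 181.59534801]
```

View pics/c5.png

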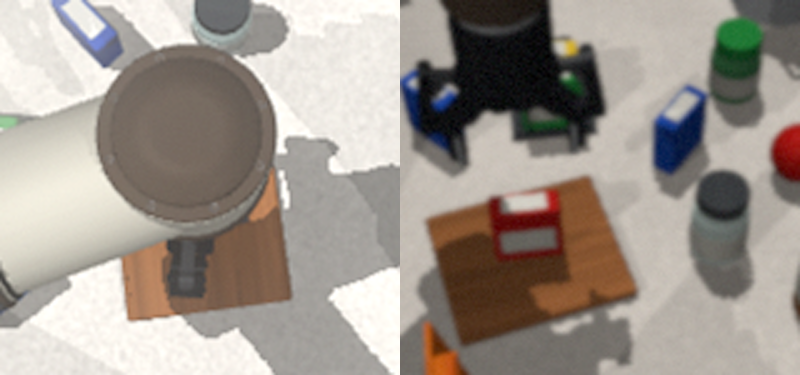

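>>> step_arm --series '[{"linear":[0,0,0],"dr":[0,0,0.15],"claw":-1},{"linear":[0,0,0],"dr":[0,0,0.32],"claw":-1},{"linear":[0,0,0],"dr":[0,0,0.49],"claw":-1},{"linear":[0,0,0],"dr":[0,0,0.66],"claw":-1},{"linear":[0,0,0],"dr":[0,0,0.83],"claw":-1},{"linear":[0,0,0],"dr":[0,0,1.0],"claw":-1},{"linear":[0,0,0],"dr":[0,0,1.17],"claw":-1},{"linear":[0,0,0],"dr":[0,0,1.34],"claw":-1},{"linear":[0,0,0],"dr":[0,0,1.5],"claw":-1},{"linear":[0,0,0],"dr":[0,0,1.571],"claw":-1}]'

```text
clock: 10.5
tool_pos: [0.5171, 0.02, 0.1413]
tcp_rot: [-0.001, 0.034, 0.999, -0.0]
ft_force: [-0.5, 0.8, 0.3]
grip_width: 0.0855
gripper_force: 0.0
```

```bash
python3 - <<'E'
from h import *
plan([.5178,.0201,.054],-3.206-np.pi/2)
E
```

```text
lin [-0.08  0.02  8.73] dr [-0.    -0.002 -0.003] dist 0.087 | pos [0.5171 0.02   0.1413] t 10.5 j [ 0.35  0.3  -0.39 -0.   -0.88 -1.99] F [-0.5  0.8  0.3]
```

>>> step_arm --series '[{"linear":[0,0,2],"dr":[0,0,0],"claw":-1},{"linear":[-0.05,0,4],"dr":[0,0,0],"claw":-1},{"linear":[-0.05,0,6],"dr":[0,0,0],"claw":-0.7},{"linear":[-0.05,0,7.5],"dr":[0,0,0],"claw":-0.4},{"linear":[-0.05,0,8.5],"dr":[0,0,0],"claw":-0.2},{"linear":[-0.05,0,8.8],"dr":[0,0,0],"claw":0},{"linear":[-0.05,0,8.8],"dr":[0,0,0],"claw":0.1},{"linear":[-0.05,0,8.8],"dr":[0,0,0],"claw":0.2},{"linear":[-0.05,0,8.8],"dr":[0,0,0],"claw":0.3},{"linear":[-0.05,0,8.8],"dr":[0,0,0],"claw":0.4}]' --force 30

```text
clock: 11.75
tool_pos: [0.5186, 0.0202, 0.055]
tcp_rot: [0.0, 0.032, 0.999, 0.0]
ft_force: [-0.6, 1.0, 0.8]
grip_width: 0.026
gripper_force: 11.8
```

>>> step_arm --series '[{"linear":[0,0,0],"dr":[0,0,0],"claw":1},{"linear":[0,0,0],"dr":[0,0,0],"claw":1},{"linear":[0,0,0],"dr":[0,0,0],"claw":1},{"linear":[0,0,0],"dr":[0,0,0],"claw":1},{"linear":[0,0,0],"dr":[0,0,0],"claw":1},{"linear":[0,0,0],"dr":[0,0,0],"claw":1},{"linear":[0,0,0],"dr":[0,0,0],"claw":1},{"linear":[0,0,0],"dr":[0,0,0],"claw":1},{"linear":[0,0,0],"dr":[0,0,0],"claw":1},{"linear":[0,0,0],"dr":[0,0,0],"claw":1}]'

```text
clock: 13.0
tool_pos: [0.5187, 0.0202, 0.0551]
tcp_rot: [0.001, 0.032, 0.999, 0.0]
ft_force: [-1.3, -0.1, 5.8]
grip_width: 0.0256
gripper_force: 30.4
```

```bash
python3 - <<'E'
from h import *
plan([.5178,.0201,.19],-3.206-np.pi/2)
E
```

```text
lin [ 7.000e-02 -1.000e-02 -1.349e+01] dr [0.    0.001 0.   ] dist 0.135 | pos [0.5187 0.0202 0.0551] t 13.0 j [ 0.35  0.42 -0.48  0.   -0.67 -1.99] F [-1.3 -0.1  5.8]
```

>>> step_arm --series '[{"linear":[0,0,-0.7],"dr":[0,0,0],"claw":1},{"linear":[0,0,-2],"dr":[0,0,0],"claw":1},{"linear":[0,0,-4],"dr":[0,0,0],"claw":1},{"linear":[0,0,-6],"dr":[0,0,0],"claw":1},{"linear":[0,0,-8],"dr":[0,0,0],"claw":1},{"linear":[0,0,-10],"dr":[0,0,0],"claw":1},{"linear":[0,0,-12],"dr":[0,0,0],"claw":1},{"linear":[0,0,-13.5],"dr":[0,0,0],"claw":1},{"linear":[0,0,-14.5],"dr":[0,0,0],"claw":1},{"linear":[0,0,-14.5],"dr":[0,0,0],"claw":1}]'

```text
clock: 14.25
tool_pos: [0.5184, 0.0201, 0.2001]
tcp_rot: [0.001, 0.032, 0.999, 0.0]
ft_force: [0.8, 0.2, -1.1]
grip_width: 0.0257
gripper_force: 29.7
```

```bash
python3 - <<'E'
from h import *
plan([.5393,-.2347,.20],-.044-3*np.pi/2)
E
```

```text
lin [ -3.72 -25.3   -0.  ] dr [ 0.001  0.001 -0.02 ] dist 0.256 | pos [0.5184 0.0201 0.2001] t 14.25 j [ 0.35  0.24 -0.31 -0.   -1.02 -1.99] F [ 0.8  0.2 -1.1]
```

>>> step_arm --series '[{"linear":[-0.3,-2,0],"dr":[0,0,-0.02],"claw":1},{"linear":[-0.8,-5.5,0],"dr":[0,0,-0.02],"claw":1},{"linear":[-1.4,-9.5,0],"dr":[0,0,-0.02],"claw":1},{"linear":[-2,-13.5,0],"dr":[0,0,-0.02],"claw":1},{"linear":[-2.6,-17.5,0],"dr":[0,0,-0.02],"claw":1},{"linear":[-3.1,-21,0],"dr":[0,0,-0.02],"claw":1},{"linear":[-3.5,-23.8,0],"dr":[0,0,-0.02],"claw":1},{"linear":[-3.7,-25.3,0],"dr":[0,0,-0.02],"claw":1},{"linear":[-3.7,-25.3,0],"dr":[0,0,-0.02],"claw":1},{"linear":[-3.7,-25.3,0],"dr":[0,0,-0.02],"claw":1}]'

```text
clock: 15.5
tool_pos: [0.5388, -0.234, 0.1993]
tcp_rot: [-0.0, 0.022, 1.0, 0.0]
ft_force: [-0.6, 0.8, -1.0]
grip_width: 0.0261
gripper_force: 29.7
```

```bash
python3 - <<'E'
from h import *
plan([.5393,-.2347,.13],-.044-3*np.pi/2)
T=capture("top")[:,:,::-1];S=capture("side")[:,:,::-1]
cv2.imwrite("pics/c6.png",np.hstack([crop(T,300,160,120,130,400,433),crop(S,170,200,120,130,400,433)]))
p=get_obs()['tool_pos']
for d in(-.043,.027): print(proj("side",p+[0,0,d]))
E
```

```text
lin [-0.06 -0.07  6.93] dr [ 0.    -0.001  0.   ] dist 0.069 | pos [ 0.5388 -0.234   0.1993] t 15.5 j [-0.13  0.35 -0.15 -0.   -1.07 -1.48] F [-0.6  0.8 -1. ]
[238.75843224 266.76548817]
[237.64659076 247.01945982]
```

View pics/c6.png

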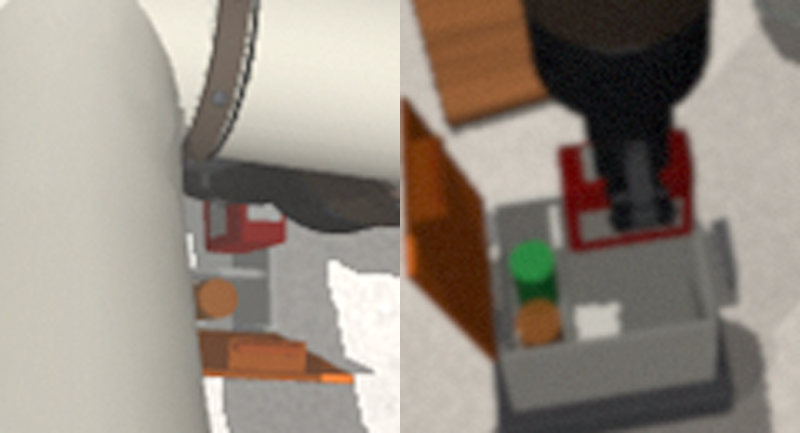

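```bash
python3 - <<'E'
from h import *
bs=lambda x,y:(170+(x-400)/3.333,200+y/3.333)
p=get_obs()['tool_pos']
for q in[(570,250),(690,236)]: print(atz("side",bs(*q),p[2]-.043))
for q in[(566,148),(686,130)]: print("top",atz("side",bs(*q),p[2]+.027))
for q in[(499,352),(716,318)]: print("rim",atz("side",bs(*q),.114))
plan([.5393,-.2347,.13],-.044-3*np.pi/2)
E
```

```text
[ 0.50676344 -0.24246108  0.15658014]
[ 0.56799129 -0.24769578  0.15658014]
top [ 0.51224854 -0.22336541  0.22658014]
top [ 0.56999898 -0.2256634   0.22658014]
rim [ 0.4625296  -0.27081759  0.114     ]
rim [ 0.57617496 -0.27659646  0.114     ]
lin [-0.04 -0.09  6.96] dr [ 0.    -0.     0.001] dist 0.07 | pos [ 0.539  -0.2338  0.1996] t 15.6 j [-0.13  0.35 -0.15 -0.   -1.07 -1.48] F [-0.3  0.1 -0.3]
```

>>> step_arm --series '[{"linear":[0.05,-0.05,1],"dr":[0,0,0],"claw":1},{"linear":[0.05,-0.05,2.5],"dr":[0,0,0],"claw":1},{"linear":[0.05,-0.05,3.5],"dr":[0,0,0],"claw":1},{"linear":[0.05,-0.05,4],"dr":[0,0,0],"claw":1},{"linear":[0.05,-0.05,4.5],"dr":[0,0,0],"claw":1},{"linear":[0.05,-0.05,5],"dr":[0,0,0],"claw":1},{"linear":[0.05,-0.05,5.5],"dr":[0,0,0],"claw":1},{"linear":[0.05,-0.05,6],"dr":[0,0,0],"claw":1},{"linear":[0.05,-0.05,6],"dr":[0,0,0],"claw":1},{"linear":[0.05,-0.05,6],"dr":[0,0,0],"claw":1}]'

```text
clock: 16.85
tool_pos: [0.5385, -0.2353, 0.1397]
tcp_rot: [0.0, 0.022, 1.0, -0.0]
ft_force: [0.4, -1.0, -1.1]
grip_width: 0.0256
gripper_force: 29.7
```

>>> step_arm --series '[{"linear":[0,0,0.5],"dr":[0,0,0],"claw":1},{"linear":[0,0,1],"dr":[0,0,0],"claw":1},{"linear":[0,0,1.6],"dr":[0,0,0],"claw":1},{"linear":[0,0,2.2],"dr":[0,0,0],"claw":1},{"linear":[0,0,2.8],"dr":[0,0,0],"claw":1},{"linear":[0,0,3.4],"dr":[0,0,0],"claw":1},{"linear":[0,0,4],"dr":[0,0,0],"claw":1},{"linear":[0,0,4.5],"dr":[0,0,0],"claw":1},{"linear":[0,0,5],"dr":[0,0,0],"claw":1},{"linear":[0,0,5],"dr":[0,0,0],"claw":1}]'

```text
clock: 18.1
tool_pos: [0.5381, -0.2352, 0.089]
tcp_rot: [-0.0, 0.022, 1.0, 0.0]
ft_force: [0.8, -1.0, -0.7]
grip_width: 0.0254
gripper_force: 29.7
```

>>> step_arm --series '[{"linear":[0,0,0.1],"dr":[0,0,0],"claw":1},{"linear":[0,0,0.2],"dr":[0,0,0],"claw":1},{"linear":[0,0,0.3],"dr":[0,0,0],"claw":1},{"linear":[0,0,0.4],"dr":[0,0,0],"claw":1},{"linear":[0,0,0.5],"dr":[0,0,0],"claw":1},{"linear":[0,0,0.6],"dr":[0,0,0],"claw":1},{"linear":[0,0,0.7],"dr":[0,0,0],"claw":1},{"linear":[0,0,0.8],"dr":[0,0,0],"claw":1},{"linear":[0,0,0.8],"dr":[0,0,0],"claw":1},{"linear":[0,0,0.8],"dr":[0,0,0],"claw":1}]'

```text
clock: 19.35
tool_pos: [0.5384, -0.2352, 0.0815]
tcp_rot: [0.0, 0.022, 1.0, -0.0]
ft_force: [0.7, 0.1, -0.5]
grip_width: 0.0253
gripper_force: 29.7
```

Foot is about at the floor height; creep down until contact.

>>> step_arm --series '[{"linear":[0,0,0.05],"dr":[0,0,0],"claw":1},{"linear":[0,0,0.1],"dr":[0,0,0],"claw":1},{"linear":[0,0,0.15],"dr":[0,0,0],"claw":1},{"linear":[0,0,0.2],"dr":[0,0,0],"claw":1},{"linear":[0,0,0.2],"dr":[0,0,0],"claw":1},{"linear":[0,0,0.2],"dr":[0,0,0],"claw":1},{"linear":[0,0,0.2],"dr":[0,0,0],"claw":1},{"linear":[0,0,0.2],"dr":[0,0,0],"claw":1},{"linear":[0,0,0.2],"dr":[0,0,0],"claw":1},{"linear":[0,0,0.2],"dr":[0,0,0],"claw":1}]'

```text
clock: 20.6
tool_pos: [0.5385, -0.2353, 0.0796]
tcp_rot: [0.0, 0.022, 1.0, -0.0]
ft_force: [-1.1, 0.4, 3.4]
grip_width: 0.0255
gripper_force: 30.1
```

>>> step_arm --series '[{"linear":[0,0,0],"dr":[0,0,0],"claw":0.35},{"linear":[0,0,0],"dr":[0,0,0],"claw":0.25},{"linear":[0,0,0],"dr":[0,0,0],"claw":0.15},{"linear":[0,0,0],"dr":[0,0,0],"claw":0.08},{"linear":[0,0,0],"dr":[0,0,0],"claw":0.08},{"linear":[0,0,0],"dr":[0,0,0],"claw":0.08},{"linear":[0,0,0],"dr":[0,0,0],"claw":0.08},{"linear":[0,0,-0.3],"dr":[0,0,0],"claw":0.08},{"linear":[0,0,-0.8],"dr":[0,0,0],"claw":0.08},{"linear":[0,0,-1.5],"dr":[0,0,0],"claw":0.08}]'

```text
clock: 21.85
tool_pos: [0.5383, -0.2356, 0.0949]
tcp_rot: [-0.0, 0.022, 1.0, -0.0]
ft_force: [0.2, -0.1, 0.8]
grip_width: 0.0392
gripper_force: 0.0
```

>>> step_arm --series '[{"linear":[0,0,-1],"dr":[0,0,0],"claw":0.08},{"linear":[0,0,-2],"dr":[0,0,0],"claw":0.08},{"linear":[0,0,-3],"dr":[0,0,0],"claw":0.08},{"linear":[0,0,-5],"dr":[0,0,0],"claw":0.08},{"linear":[0,0,-8],"dr":[0,0,0],"claw":0.08},{"linear":[0,0,-12],"dr":[0,0,0],"claw":0.08},{"linear":[0,0,-16],"dr":[0,0,0],"claw":0.08},{"linear":[0,0,-18],"dr":[0,0,0],"claw":0.08},{"linear":[0,0,-19],"dr":[0,0,0],"claw":0.08},{"linear":[0,0,-19],"dr":[0,0,0],"claw":0.08}]'

```text
clock: 23.1
tool_pos: [0.5384, -0.2352, 0.2848]
tcp_rot: [0.0, 0.022, 1.0, 0.0]
ft_force: [0.0, -0.1, 0.1]
grip_width: 0.0391
gripper_force: 0.0
```

```bash
python3 - <<'E'
from h import *
plan([.385,-.2282,.285],-.044-3*np.pi/2)
plan([.385,-.2282,.222],-.044-3*np.pi/2)
# check tin in box and lid
T=capture("top")[:,:,::-1];S=capture("side")[:,:,::-1]
cv2.imwrite("pics/c7.png",np.hstack([crop(T,300,160,120,130,400,433),crop(S,170,200,120,130,400,433)]))
for th in(1.8,1.6,1.4,1.2,1,.8,.6,.4,.2,.1):
    r=.105 if th>1.5 else .112
    P=np.array([r*np.cos(th)-.005*np.sin(th)-.011,.114+r*np.sin(th)+.005*np.cos(th)+.008])
    print(th,"dx from x=.385:",((P[0]+.465-.385)*100).round(1),"dz from .222:",((P[1]-.222)*100).round(1))
E
```

```text
lin [15.35  0.02 -0.03] dr [ 0.     0.001 -0.   ] dist 0.154 | pos [ 0.5384 -0.2352  0.2848] t 23.1 j [-0.14  0.29 -0.01 -0.   -1.26 -1.48] F [ 0.  -0.1  0.1]
lin [15.36  0.02  6.27] dr [ 0.     0.001 -0.   ] dist 0.166 | pos [ 0.5384 -0.2352  0.2848] t 23.1 j [-0.14  0.29 -0.01 -0.   -1.26 -1.48] F [ 0.  -0.1  0.1]
1.8 dx from x=.385: 4.0 dz from .222: 0.1
1.6 dx from x=.385: 6.1 dz from .222: 0.5
1.4 dx from x=.385: 8.3 dz from .222: 1.1
1.2 dx from x=.385: 10.5 dz from .222: 0.6
1 dx from x=.385: 12.5 dz from .222: -0.3
0.8 dx from x=.385: 14.3 dz from .222: -1.6
0.6 dx from x=.385: 15.9 dz from .222: -3.3
0.4 dx from x=.385: 17.0 dz from .222: -5.2
0.2 dx from x=.385: 17.8 dz from .222: -7.3
0.1 dx from x=.385: 18.0 dz from .222: -8.4
```

View pics/c7.png

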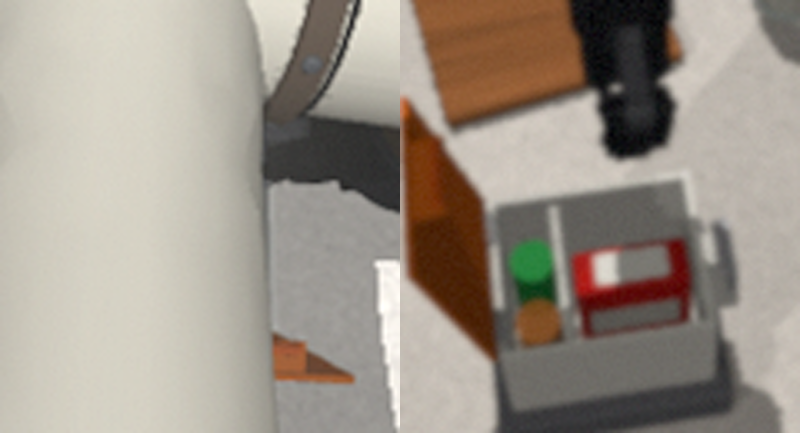

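>>> step_arm --series '[{"linear":[2,0,0],"dr":[0,0,0],"claw":1},{"linear":[5,0,0],"dr":[0,0,0],"claw":1},{"linear":[9,0,0],"dr":[0,0,0],"claw":1},{"linear":[13,0,0],"dr":[0,0,0],"claw":1},{"linear":[15.4,0,0],"dr":[0,0,0],"claw":1},{"linear":[15.4,0,0.5],"dr":[0,0,0],"claw":1},{"linear":[15.4,0,2.5],"dr":[0,0,0],"claw":1},{"linear":[15.4,0,4.5],"dr":[0,0,0],"claw":1},{"linear":[15.4,0,6.3],"dr":[0,0,0],"claw":1},{"linear":[15.4,0,6.3],"dr":[0,0,0],"claw":1}]'

```text
clock: 24.45
tool_pos: [0.3841, -0.2282, 0.2194]
tcp_rot: [-0.003, 0.022, 1.0, 0.001]
ft_force: [0.2, 0.2, 0.2]
grip_width: -0.0002
gripper_force: 0.0
```

>>> step_arm --series '[{"linear":[-1.5,0,0],"dr":[0,0,0],"claw":1},{"linear":[-2.5,0,0],"dr":[0,0,0],"claw":1},{"linear":[-3.5,0,0],"dr":[0,0,0],"claw":1},{"linear":[-4,0,-0.1],"dr":[0,0,0],"claw":1},{"linear":[-4.7,0,-0.2],"dr":[0,0,0],"claw":1},{"linear":[-5.4,0,-0.3],"dr":[0,0,0],"claw":1},{"linear":[-6.1,0,-0.5],"dr":[0,0,0],"claw":1},{"linear":[-6.8,0,-0.7],"dr":[0,0,0],"claw":1},{"linear":[-7.5,0,-0.9],"dr":[0,0,0],"claw":1},{"linear":[-8.3,0,-1.1],"dr":[0,0,0],"claw":1}]'

```text
clock: 25.7
tool_pos: [0.4679, -0.2321, 0.2326]
tcp_rot: [-0.0, 0.022, 1.0, 0.0]
ft_force: [-0.9, -0.8, -0.1]
grip_width: 0.0006
gripper_force: 0.3
```

```bash
python3 - <<'E'
from h import *
plan([.465+.112*np.cos(.8)-.005*np.sin(.8)-.011,-.236,.206],-.044-3*np.pi/2)
E
```

```text
lin [-6.06 -0.12  2.66] dr [ 0. -0. -0.] dist 0.066 | pos [ 0.4679 -0.2321  0.2326] t 25.7 j [-0.15  0.22 -0.25 -0.   -1.1  -1.47] F [-0.9 -0.8 -0.1]
```

>>> step_arm --series '[{"linear":[-1.1,0,0.2],"dr":[0,0,0],"claw":1},{"linear":[-2.2,0,0.5],"dr":[0,0,0],"claw":1},{"linear":[-3.2,0,0.9],"dr":[0,0,0],"claw":1},{"linear":[-4.2,0,1.4],"dr":[0,0,0],"claw":1},{"linear":[-5.1,0,2],"dr":[0,0,0],"claw":1},{"linear":[-6,0,2.7],"dr":[0,0,0],"claw":1},{"linear":[-6.8,0,3.5],"dr":[0,0,0],"claw":1},{"linear":[-7.6,0,4.4],"dr":[0,0,0],"claw":1},{"linear":[-7.6,0,4.4],"dr":[0,0,0],"claw":1},{"linear":[-7.6,0,4.4],"dr":[0,0,0],"claw":1}]'

```text
clock: 26.95
tool_pos: [0.5434, -0.2355, 0.1885]
tcp_rot: [-0.0, 0.022, 1.0, 0.0]
ft_force: [0.3, 0.7, 0.6]
grip_width: 0.0003
gripper_force: 0.0
```

>>> step_arm --series '[{"linear":[-0.6,0,0.9],"dr":[0,0,0],"claw":1},{"linear":[-1.1,0,1.8],"dr":[0,0,0],"claw":1},{"linear":[-1.6,0,2.6],"dr":[0,0,0],"claw":1},{"linear":[-2.0,0,3.4],"dr":[0,0,0],"claw":1},{"linear":[-2.3,0,4],"dr":[0,0,0],"claw":1},{"linear":[-2.6,0,4.5],"dr":[0,0,0],"claw":1},{"linear":[-2.6,0,4.8],"dr":[0,0,0],"claw":1},{"linear":[-2.6,0,4.8],"dr":[0,0,0],"claw":1},{"linear":[-2.6,0,4.8],"dr":[0,0,0],"claw":1},{"linear":[-2.6,0,4.8],"dr":[0,0,0],"claw":1}]'

```text
clock: 28.2
tool_pos: [0.5695, -0.2367, 0.1408]
tcp_rot: [0.0, 0.022, 1.0, -0.0]
ft_force: [0.7, -0.4, -0.4]
grip_width: -0.0001
gripper_force: 0.0
```

```bash
python3 - <<'E'
from h import *
print(get_obs()['tool_pos'],get_obs()['ft_force'])
S=capture("side")[:,:,::-1]
print(proj("side",get_obs()['tool_pos']-[0,0,.008]))
cv2.imwrite("pics/c8.png",crop(S,170,190,130,140,557,600))
E
```

```text
[ 0.56945293 -0.23665148  0.14083471] [ 0.66590548 -0.44692876 -0.39104367]
[256.30002305 270.87681168]
```

View pics/c8.png

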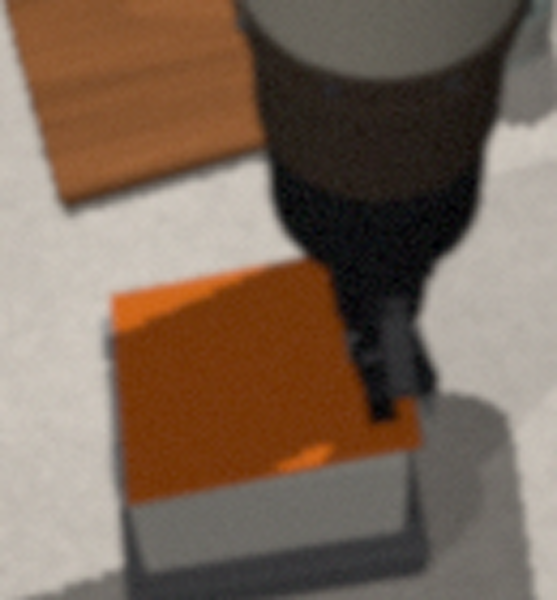

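>>> step_arm --series '[{"linear":[0,0,0.2],"dr":[0,0,0],"claw":1},{"linear":[0,0,0.4],"dr":[0,0,0],"claw":1},{"linear":[0,0,0.6],"dr":[0,0,0],"claw":1},{"linear":[0,0,0.8],"dr":[0,0,0],"claw":1},{"linear":[0,0,1],"dr":[0,0,0],"claw":1},{"linear":[0,0,1.1],"dr":[0,0,0],"claw":1},{"linear":[0,0,1.2],"dr":[0,0,0],"claw":1},{"linear":[0,0,1.3],"dr":[0,0,0],"claw":1},{"linear":[0,0,1.3],"dr":[0,0,0],"claw":1},{"linear":[0,0,1.3],"dr":[0,0,0],"claw":1}]'

```text
clock: 29.5
tool_pos: [0.5695, -0.2367, 0.1291]
tcp_rot: [0.0, 0.022, 1.0, -0.0]
ft_force: [-2.3, 0.9, 8.2]
grip_width: 0.0001
gripper_force: 4.1
```

>>> step_arm --series '[{"linear":[0,0,0.05],"dr":[0,0,0],"claw":1},{"linear":[0,0,0.1],"dr":[0,0,0],"claw":1},{"linear":[0,0,0.15],"dr":[0,0,0],"claw":1},{"linear":[0,0,0.2],"dr":[0,0,0],"claw":1},{"linear":[0,0,0.25],"dr":[0,0,0],"claw":1},{"linear":[0,0,0.3],"dr":[0,0,0],"claw":1},{"linear":[0,0,0.35],"dr":[0,0,0],"claw":1},{"linear":[0,0,0.4],"dr":[0,0,0],"claw":1},{"linear":[0,0,0.4],"dr":[0,0,0],"claw":1},{"linear":[0,0,0.4],"dr":[0,0,0],"claw":1}]'

```text
clock: 30.75
tool_pos: [0.5696, -0.2367, 0.1258]
tcp_rot: [0.001, 0.022, 1.0, -0.0]
ft_force: [-4.2, 2.4, 10.6]
grip_width: 0.0002
gripper_force: 5.6
```

>>> step_arm --series '[{"linear":[0,0,0.05],"dr":[0,0,0],"claw":1},{"linear":[0,0,0.1],"dr":[0,0,0],"claw":1},{"linear":[0,0,0.15],"dr":[0,0,0],"claw":1},{"linear":[0,0,0.2],"dr":[0,0,0],"claw":1},{"linear":[0,0,0.25],"dr":[0,0,0],"claw":1},{"linear":[0,0,0.3],"dr":[0,0,0],"claw":1},{"linear":[0,0,0.35],"dr":[0,0,0],"claw":1},{"linear":[0,0,0.4],"dr":[0,0,0],"claw":1},{"linear":[0,0,0.4],"dr":[0,0,0],"claw":1},{"linear":[0,0,0.4],"dr":[0,0,0],"claw":1}]'

```text
clock: 32.0
tool_pos: [0.5697, -0.2368, 0.1225]
tcp_rot: [0.001, 0.022, 1.0, -0.001]
ft_force: [-3.9, 2.7, 13.8]
grip_width: 0.0003
gripper_force: 7.1
```

>>> step_arm --series '[{"linear":[0,0,0.05],"dr":[0,0,0],"claw":1},{"linear":[0,0,0.1],"dr":[0,0,0],"claw":1},{"linear":[0,0,0.15],"dr":[0,0,0],"claw":1},{"linear":[0,0,0.2],"dr":[0,0,0],"claw":1},{"linear":[0,0,0.25],"dr":[0,0,0],"claw":1},{"linear":[0,0,0.3],"dr":[0,0,0],"claw":1},{"linear":[0,0,0.3],"dr":[0,0,0],"claw":1},{"linear":[0,0,0.3],"dr":[0,0,0],"claw":1},{"linear":[0,0,0.3],"dr":[0,0,0],"claw":1},{"linear":[0,0,0.3],"dr":[0,0,0],"claw":1}]'

```text
clock: 33.25
tool_pos: [0.57, -0.2367, 0.1183]
tcp_rot: [0.001, 0.022, 1.0, -0.0]
ft_force: [-2.9, 2.2, 8.5]
grip_width: -0.0006
gripper_force: 4.8
```

>>> step_arm --series '[{"linear":[0,0,0.2],"dr":[0,0,0],"claw":1},{"linear":[0,0,0.2],"dr":[0,0,0],"claw":1},{"linear":[0,0,0],"dr":[0,0,0],"claw":1},{"linear":[0,0,-0.5],"dr":[0,0,0],"claw":1},{"linear":[0,0,-1],"dr":[0,0,0],"claw":1},{"linear":[0,0,-2],"dr":[0,0,0],"claw":1},{"linear":[0,0,-4],"dr":[0,0,0],"claw":1},{"linear":[0,0,-8],"dr":[0,0,0],"claw":1},{"linear":[0,0,-12],"dr":[0,0,0],"claw":1},{"linear":[0,0,-14],"dr":[0,0,0],"claw":1}]'

```text
clock: 34.5
tool_pos: [0.57, -0.2369, 0.2593]
tcp_rot: [0.002, 0.022, 1.0, -0.0]
ft_force: [0.5, -0.2, -0.7]
grip_width: 0.0001
gripper_force: 0.0
```

```bash
python3 - <<'E'
from h import *
print(get_obs()['tool_pos'],get_obs()['ft_force'])
S=capture("side")[:,:,::-1];cv2.imwrite("pics/c9.png",crop(S,170,190,130,140,557,600))
# predicted lid corners (free edge, near & far) for several angles vs. orange mask extent
hsv=cv2.cvtColor(S,cv2.COLOR_BGR2HSV);m=cv2.inRange(hsv,(5,150,30),(16,255,255));m[:,:190]=0;m[:255]=0;m[:,285:]=0;m[330:]=0
ys,xs=np.nonzero(m);c=cv2.boxPoints(cv2.minAreaRect(np.stack([xs,ys],1)));print(c,len(xs))
e=np.array([.999,-.044,0]);n=np.array([.044,.999,0]);h=np.array([.465,-.2317,.114])
for th in(0,.05,.1):
    print(th,[proj("side",h+e*(.121*np.cos(th)-.005*np.sin(th))+[0,0,.121*np.sin(th)+.005*np.cos(th)]+n*s).round(1) for s in(-.047,.047)])
print("rightmost",xs.max(),ys[xs==xs.max()],"lowest in col>250",[(x,ys[xs==x].max()) for x in range(240,272,4) if (xs==x).any()])
E
```

```text
[ 0.56996086 -0.2369456   0.25931683] [ 0.48514833 -0.16368168 -0.69143605]
[[193.47998 259.36   ]
 [261.09998 249.7    ]
 [267.89996 297.3    ]
 [200.27997 306.95996]] 2935
0 [array([270.1, 297.4]), array([260.6, 249.7])]
0.05 [array([270. , 296.1]), array([260.4, 248.2])]
0.1 [array([269.8, 294.8]), array([260.1, 246.7])]
rightmost 267 [294 295] lowest in col>250 [(240, np.int64(300)), (244, np.int64(300)), (248, np.int64(299)), (252, np.int64(298)), (256, np.int64(298)), (260, np.int64(297)), (264, np.int64(296))]
```

View pics/c9.png

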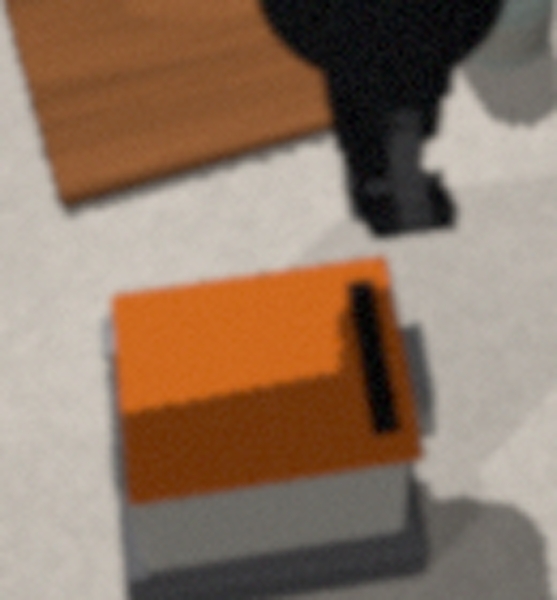

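```bash
python3 -c "
from station import finish_job
print(finish_job())"
```

```text
the job is handed in; nothing more can be done
None
```

The job is handed in at about 34.5 s, though the hand-in returned no verdict: the red tin stands in the compartment, and the lid clicked shut (press force fell from 13.8 N to 8.5 N, and the last picture shows it flat).

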